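# Slide the rail into the jig behind the post

### The job

Push the loose wooden rail into the bay of the jig: angle its red painted end in behind the steel post first, then push the plain end in after it, until the whole rail lies flush along the back fence between the two end blocks. The rail stays flat on the bench all the way: only push it, do not lift or tip it. Leave the tape roll, the pine block and the sanding block where they are.

Things in the scene. Friction and masses are not known exactly. Their poses are not given: they have to be found in the camera images.
- rail: Loose light-wood rail, 240 x 28 x 28 mm, 0.14 to 0.28 kg, lying flat in front of the bay, painted end to the robot's right. Slides with ordinary wood friction. Origin: centre of its underside; y runs along it from the red painted end (-y, last 30 mm painted) to the plain end (+y); z up.
- painted_end (a point): Centre of the end face of the rail's red painted end: rail frame (0, -120, +14) mm.
- plain_end (a point): Centre of the end face of the rail's plain end: rail frame (0, +120, +14) mm.
- jig: Fixed wooden jig, 30 mm high, no floor. Origin on the bench at the middle of the fence's front face; +x into the fence, +y along it (left from the robot). Fence 330 mm long, 30 thick. At each end a block, 32 mm wide, stands out from the fence to x = -50 mm; inner faces at y = -132 and +132 mm, so the bay is 264 mm long, open to -x. A seated rail's centre line is at x = -14 mm.
- post: Fixed upright steel post, diameter 19 mm, 40 mm high, before the bay's right part. Origin: centre of its foot; axes parallel to the jig's. Its centre is at jig x = -61.5 mm (52 mm gap to the fence) and y between -88 and -72 mm. The opening between post and left block is shorter than the rail.
- blue_tape: Bystander: small dark roll of tape lying flat, 53 x 51 mm, 19 mm high; origin at the centre of its underside.
- pine_block: Bystander: small pine block, 35 x 91 mm, 36 mm high; origin at the centre of its underside, long along its y.
- sanding_block: Bystander: cork sanding block, 62 x 115 mm, 34 mm high, left of the jig; origin at the centre of its underside, long along its y.

How it is judged:
By the outcome, as a careful person would: the job done as asked, in the order asked, and still so for the second after the job is handed in, with the robot touching nothing.
It also fails if it takes over 61 s, if anything falls off the work surface, if the arm or the gripper's body presses on something with over 40 N, if the wrist force passes 120 N, or if a joint passes its speed limit or range.

### The arm

A 6-joint arm with a two-finger parallel gripper is mounted at the origin on a cart in front of the work surface, level with it; the furniture and walls round the work are solid. World frame = base frame: x ahead of the robot, y to its left, z up, the work surface at z = 0. Lengths are in mm, angles in rad, forces in N, time in s.
With the tool pointing down it reaches from about 350 to 775 mm from the base axis. Payload 7.3 kg.
Tool frame: the origin (TCP) lies on the centre line of the jaws, within the pads' length; the fingertips stand 22 mm ahead of it and the grasp point (between the pads) lies 3 mm ahead of it; z points along the fingers, y is the direction in which the jaws open and shut (so a half turn about z gives the same grasp; the last joint's range is limited). The gripper opens to 92 mm and grips with 3 to 60 N. Pads are 19 mm wide; open, the fingers measure 130 mm over their backs; the gripper's body (75 mm by 190 mm) begins 47 mm behind the grasp point.
Start: joints at [-1.493, 0.342, 1.524, -0, 1.275, -0.146], TCP at [116.538, -511.92, 248.741] pointing down, gripper open.
Joint ranges: [-2.53, 2.53], [-0.77, 2.02], [0.04, 2.7], [-1, 4.14], [0.28, 2.66], [-3.11, 3.11]. Speed limits (rad/s): [2.57, 2.57, 3.14, 3.14, 3.14, 3.14].

### API

Orientations are given as [roll, pitch, yaw] about the fixed x, y, z axes, in that order (R = Rz(yaw) Ry(pitch) Rx(roll)).
In Python, from plant import get_obs, capture, bot, spot_in gives the robot as it stands.
- The arm moves only by the shell command python3 -m handwheel 'ROWS' [OPENING]. ROWS is JSON, a list of rows, each a list of 2 entries, a list of its own where there are three numbers: the shift along the world's x, y, z in mm, then the turn, a rotation vector about the world's x, y, z in rad. In form: [[[x, y, z], [wx, wy, wz]], ...]. A call has 1 to 12 rows; each row shifts and turns the commanded pose from where the row before left it; what a row does not reach is not made up. A row lasts 1/8 s, in which the tool goes at most 62.5 mm and 10.7 degrees, less where a joint would pass 70% of its speed; a pose out of reach is approached as far as the arm can. A call is refused whole if a number of a shift passes 62.5 or a number of a turn 0.188, either way. A call with a gripper value outside its range is refused whole. OPENING is the closure, from 0 (fully open) to 1 (shut), set as the call begins (- or left out, the last holds). The fingers move at their own pace and stop on an object; the grip force is fixed at half the most. Time passes only in rows, so rows that do not move let the fingers close. It gives the time, the measured TCP pose, the force and the opening at its end, in the units of the state.
- get_obs(): the state, without advancing time (a new reading comes with each control period).
- capture(name): name is "scene" or "top"; returns a dict with "img" (480x640x3 uint8, red, green, blue), "fx", "fy", "cx", "cy" (pixels), "cam_to_world" (4x4, takes a point from camera to world coordinates). Camera axes: x right, y up, looking along -z (the intrinsics and any distortion apply to the point x, -y, -z); pixel columns grow to the right and rows downward; lengths in mm; the calibration is good to about 2 mm. A picture is of the moment at which its call begins. There is no depth.
- bot.close_job(): hands the job in, once; it reports no verdict.
Trained networks look in the newest picture that a camera, given by its name, has taken for a name from the list of things; names that differ only in an ending like _2 or _b are one class to them, and where a whole thing is asked for, a point or a joint stands for the part that bears it (a point fixed in the world has none). Each returns a list of dicts, best first, with "score" (0 to 1); they miss things now and then, are a little off and sometimes report something else, mostly with a low value. They report only what shows in the picture. A call takes as long as a camera call.
- spot_in(thing, camera): "xyz" ([x, y, z] in mm, in the coordinates of the camera as it stood for that picture, good to about 4 mm: the middle of the surface that is visible of it).
The state is a dict: "time": time; "joint_positions": joint angles; "dq": joint speeds; "tau": joint torques, N m; "tool_pos": TCP position; "tcp_rot": TCP orientation; "contact_force": force on the tool from outside, world axes, zero at the start; "moment": the same for the moment, N m; "grip_width": finger opening in mm.
Only numpy, scipy, OpenCV 4.12 (cv2) and the standard library are available. Lean on these libraries where they do the work, as an engineer would, in place of code of your own. Each camera call takes 0.05 s, during which the arm holds its last target. There are 200 camera calls.

## Working session

There is one attempt and no reset: what is moved stays moved. The work goes in short steps, Python scripts to look and compute and a shell command to move; the robot and the scene stay as the last step left them, time stands still between calls to the robot, and variables do not carry over. Pictures are saved under pics/ and viewed, about 8 in all and at most 12, crops included, and the job is handed in when it is done.

```bash
mkdir -p pics; ls; cat > h.py <<'E'
import numpy as np, cv2
from plant import get_obs, capture, bot, spot_in
def snap(n,f=None):
    c=capture(n)
    if f: cv2.imwrite('pics/'+f,c['img'][:,:,::-1])
    return c
def w(c,p):
    return (np.array(c['cam_to_world'])@np.r_[p,1])[:3]
def px2w(c,u,v,z):
    T=np.array(c['cam_to_world']); d=T[:3,:3]@np.array([(u-c['cx'])/c['fx'],-(v-c['cy'])/c['fy'],-1]); o=T[:3,3]
    return o+d*(z-o[2])/d[2]
def w2px(c,p):
    T=np.linalg.inv(np.array(c['cam_to_world'])); q=(T@np.r_[p,1])[:3]
    return np.array([c['cx']+c['fx']*q[0]/-q[2], c['cy']+c['fy']*-q[1]/-q[2]])
E
python3 - <<'E'
from h import *
np.set_printoptions(precision=1,suppress=True)
for n in ('top','scene'):
    c=snap(n,n+'1.png'); print(n,{k:v for k,v in c.items() if k not in('img',)})
    for t in ('rail','painted_end','plain_end','jig','post','blue_tape','pine_block','sanding_block'):
        for d in spot_in(t,n)[:2]: print(t,round(d['score'],2),w(c,d['xyz']))
print(get_obs())
E
```

```text
pics
top {'fx': 497.84731882286883, 'fy': 497.84731882286883, 'cx': 328.54916111668064, 'cy': 237.43971418899054, 'cam_to_world': array([[   0. ,    1. ,   -0.1,  445.9],
       [  -1. ,    0. ,    0. ,  -28.6],
       [   0. ,    0.1,    1. , 1168.9],
       [   0. ,    0. ,    0. ,    1. ]])}
rail 0.63 [498.4 104.3  26.7]
painted_end 0.63 [497.8 102.9  25.7]
painted_end 0.4 [ 578.7 -391.    19.6]
plain_end 0.76 [492.1 101.5  31.6]
jig 0.65 [662.5  11.5  30.8]
blue_tape 0.6 [ 575.9 -392.3   18.9]
pine_block 0.89 [ 434.8 -319.3   36.5]
pine_block 0.29 [497.4 106.3  24.9]
sanding_block 0.9 [697.5 286.7  29. ]
scene {'fx': 488.71933810045215, 'fy': 488.71933810045215, 'cx': 323.3195927578209, 'cy': 239.6430706630581, 'cam_to_world': array([[  -0.5,    0.4,   -0.7, -361.1],
       [  -0.8,   -0.3,    0.4,  543.4],
       [  -0. ,    0.8,    0.5,  726.3],
       [   0. ,    0. ,    0. ,    1. ]])}
rail 0.68 [490.3 110.8  26.5]
painted_end 0.62 [489.9 108.8  27.7]
plain_end 0.58 [489.  113.4  25.5]
jig 0.68 [653.8  25.2  30.6]
pine_block 0.6 [491.6 110.6  24.5]
sanding_block 0.88 [677.7 295.9  34.8]
{'time': 0.9, 'joint_positions': array([-1.5,  0.3,  1.5, -0. ,  1.3, -0.1]), 'dq': array([-0., -0., -0.,  0.,  0., -0.]), 'tau': array([  0. , -43.1, -24.4,   0.1,   0. ,  -0. ]), 'tool_pos': array([ 116.5, -511.9,  248.8]), 'tcp_rot': array([3.1, 0. , 0.2]), 'contact_force': array([-0.5,  0.1,  0.2]), 'moment': array([-0., -0.,  0.]), 'grip_width': 91.94817770894889}
```

View pics/top1.png

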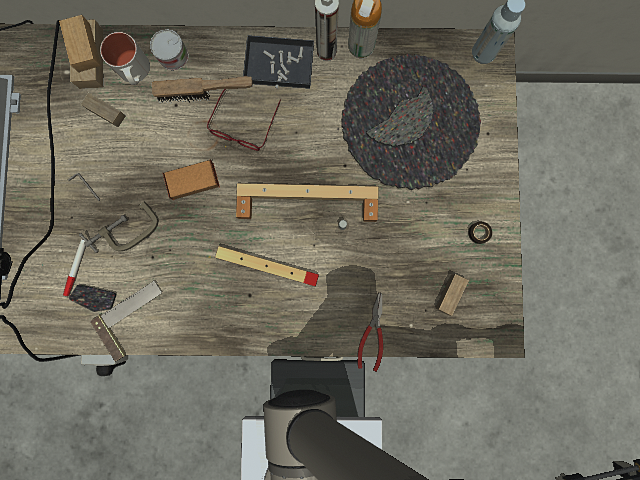

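```bash
python3 - <<'E'
import cv2
im=cv2.imread('pics/top1.png')[120:270,200:400]
cv2.imwrite('pics/top1c.png',cv2.resize(im,(800,600),interpolation=cv2.INTER_CUBIC))
E
```

```text
(no output)
```

View pics/top1c.png

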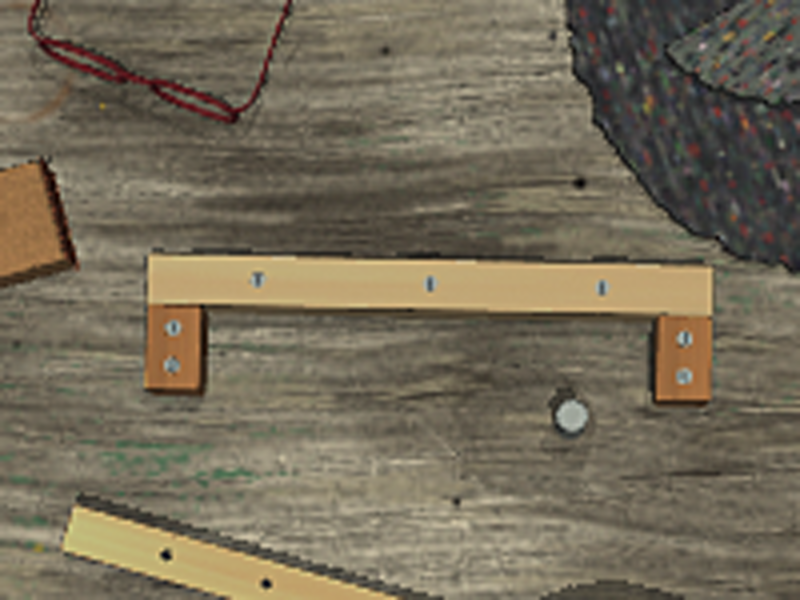

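The picture shows the jig with its fence front face running from crop (204,306) to (656,315), which is about px (251,196.5) to (364,199). The post top is at crop (571,416), about px (342.8,224). The rail runs from (218,251) to its red end at (316,280), with the red end angled toward the robot.

```bash
cat >> h.py <<'E'
def rail(c, box=(180,185,400,330)):
    """rail pose in top view: centre xy, painted, plain, angle; at z=28"""
    x0,y0,x1,y1=box; im=c['img'][y0:y1,x0:x1]; hsv=cv2.cvtColor(im,cv2.COLOR_RGB2HSV)
    H,S,V=[hsv[...,i].astype(int) for i in range(3)]
    yel=((H>=19)&(H<=32)&(S>85)&(V>120)).astype(np.uint8)
    red=(((H<6)|(H>172))&(S>150)&(V>90)).astype(np.uint8)
    def big(m):
        n,l,s,_=cv2.connectedComponentsWithStats(m); k=1+np.argmax(s[1:,4]); return l==k
    k=np.ones((3,3),np.uint8)
    R=big(red); Y=big(cv2.morphologyEx(yel,cv2.MORPH_CLOSE,k))
    def ws(m):
        v,u=np.nonzero(m); return np.array([px2w(c,a+x0,b+y0,28)[:2] for a,b in zip(u,v)])
    rw,yw=ws(R),ws(Y); r=cv2.minAreaRect(np.vstack([rw,yw]).astype(np.float32))
    B=cv2.boxPoints(r); ctr=B.mean(0); e=[B[1]-B[0],B[2]-B[1]]; L=max(e,key=np.linalg.norm); W=min(e,key=np.linalg.norm)
    d=L/np.linalg.norm(L); 
    if d@(yw.mean(0)-rw.mean(0))<0: d=-d
    return dict(ctr=ctr,d=d,ang=np.degrees(np.arctan2(-d[0],d[1])),L=np.linalg.norm(L),W=np.linalg.norm(W),n=(len(rw),len(yw)))
E
python3 - <<'E'
from h import *
np.set_printoptions(precision=1,suppress=True)
c=snap('top')
P=lambda u,v,z:px2w(c,200+u/4,120+v/4,z)[:2]
print('fence L,R',P(204,306,30),P(656,315,30)); 
print('outer',P(148,255,30),P(712,266,30),P(145,390,30),P(711,401,30), 'inner low',P(199,391,30),P(656,400,30))
print('post',P(571,416,40))
print(rail(c))
for t in('jig','post'): print(spot_in(t,'top'))
E
```

```text
fence L,R [655.7 145.5] [ 653.1 -116.4]
outer [685.4 178.7] [ 682.3 -148.9] [606.2 178.2] [ 603.1 -148.3] inner low [606.  147.1] [ 603.4 -116.5]
post [592.3 -67.2]
{'ctr': array([568.7,  13.7], dtype=float32), 'd': array([-0.,  1.], dtype=float32), 'ang': np.float32(0.5984852), 'L': np.float32(328.10052), 'W': np.float32(231.76765), 'n': (153, 1667)}
[{'xyz': [-47.6, 100.1, -1152.7], 'score': 0.84}]
[{'xyz': [27.9, 27.9, -1138.4], 'score': 0.58}]
```

```bash
python3 - <<'E'
s=open('h.py').read()
s=s.replace("""    k=np.ones((3,3)""","""    for m in (yel,red): # mask jig: fence and end blocks
        for v in range(m.shape[0]):
            for u in range(m.shape[1]):
                if m[v,u]:
                    j=tojig(px2w(c,u+x0,v+y0,29)[:2])
                    if j[0]>0.5 or (j[0]>-53 and abs(j[1])>131): m[v,u]=0
    k=np.ones((3,3)""")
s=s.replace("n=(len(rw),len(yw)))","n=(len(rw),len(yw)),jig=tojig(ctr),pe=tojig(ctr-120*d),le=tojig(ctr+120*d))")
s+="""
J0=np.array([654.6,14.7]); JY=np.array([0.010,1.]); JX=np.array([1.,-0.010])
def tojig(p): p=np.asarray(p)-J0; return np.array([p@JX,p@JY])
def toworld(j): return J0+j[0]*JX+j[1]*JY
"""
open('h.py','w').write(s)
E
python3 - <<'E'
from h import *
np.set_printoptions(precision=1,suppress=True)
c=snap('top'); print(rail(c)); print(tojig([592.3,-67.2]), get_obs()['tcp_rot'])
E
```

```text
{'ctr': array([495.9, 106.6], dtype=float32), 'd': array([0.3, 1. ], dtype=float32), 'ang': np.float32(-15.343714), 'L': np.float32(238.78523), 'W': np.float32(27.49866), 'n': (152, 1062), 'jig': array([-159.6,   90.3]), 'pe': array([-190.2,  -25.8]), 'le': array([-129. ,  206.3])}
[-61.5 -82.5] [3.1 0.  0.2]
```

```bash
cat > plan.py <<'E'
import numpy as np, heapq
PY=-82.5
X=np.arange(-170,-11,2.); Y=np.arange(-30,121,2.); A=np.radians(np.arange(-20,41,1.))
def rectd(p,c,h):   # signed distance of points p to box centre c half h
    q=np.abs(p-c)-h; return np.linalg.norm(np.maximum(q,0),axis=-1)+np.minimum(q.max(-1),0)
def clear(x,y,a):
    d=np.stack([-np.sin(a),np.cos(a)],-1); n=np.stack([np.cos(a),np.sin(a)],-1); c=np.stack(np.broadcast_arrays(x,y),-1)
    def inr(p):
        r=p-c; return rectd(np.stack([(r*n).sum(-1),(r*d).sum(-1)],-1),0,np.array([14,120.]))
    m=inr(np.array([-61.5,PY]))-9.5
    for sx in(-14,14):
        for sy in(-120,120):
            v=c+sx*n+sy*d; m=np.minimum(m,-v[...,0])
            for s in(-1,1): m=np.minimum(m,rectd(v,np.array([-25,s*148.]),np.array([25,16.])))
    for s in(-1,1):
        for k in(-132,-164): m=np.minimum(m,inr(np.array([-50.,s*-k])))
    return m
if __name__=='__main__':
    gx,gy,ga=np.meshgrid(X,Y,A,indexing='ij'); C=clear(gx,gy,ga)
    S=(5,60,5); i=np.argmin(abs(X+160)),np.argmin(abs(Y-90)),5
    g=np.argmin(abs(X+16)),np.argmin(abs(Y-0)),20
    D={i:0};B={};h=[(0,i)];done=set()
    while h:
        c,s=heapq.heappop(h)
        if s in done: continue
        done.add(s)
        if s==g: break
        for dx in(-1,0,1):
            for dy in(-1,0,1):
                for da in(-1,0,1):
                    t=(s[0]+dx,s[1]+dy,s[2]+da)
                    if t in done or min(t)<0 or any(t[k]>=C.shape[k] for k in range(3)) or C[t]<1: continue
                    k=c+np.sqrt(4*dx*dx+4*dy*dy+2*da*da)*(1+30/C[t]**1.5)+.01
                    if k<D.get(t,1e9): D[t]=k;B[t]=s;heapq.heappush(h,(k,t))
    p=[g]
    while p[-1]!=i: p.append(B[p[-1]])
    for s in p[::-1][::4]+[g]: print(X[s[0]],Y[s[1]],round(np.degrees(A[s[2]])),round(C[s],1))
E
python3 plan.py
```

```text
-160.0 90.0 -15 73.1
-152.0 90.0 -11 72.0
-144.0 90.0 -7 70.3
-136.0 90.0 -3 68.0
-128.0 90.0 1 63.5
-120.0 90.0 5 54.5
-112.0 88.0 9 47.5
-104.0 80.0 13 38.4
-96.0 72.0 17 28.3
-88.0 64.0 21 20.2
-80.0 56.0 22 16.3
-72.0 48.0 21 14.1
-64.0 40.0 18 12.0
-56.0 32.0 15 11.4
-52.0 24.0 13 9.7
-50.0 16.0 13 9.4
-48.0 8.0 12 8.5
-40.0 2.0 8 9.2
-32.0 0.0 4 9.7
-24.0 0.0 0 10.0
-16.0 0.0 0 2.0
-16.0 0.0 0 2.0
```

```bash
python3 -c "
from h import *
print(get_obs()['tcp_rot'])"; python3 -m handwheel '[[[42,33,0],[0,0,0]],[[42,33,0],[0,0,0]],[[42,33,0],[0,0,0]],[[42,33,0],[0,0,0]],[[42,33,0],[0,0,0]],[[42,33,0],[0,0,0]],[[42,33,0],[0,0,0]],[[42,33,0],[0,0,0]],[[0,45,0],[0,0,-0.1]],[[0,45,0],[0,0,-0.1]],[[0,45,0],[0,0,-0.1]],[[0,45,0],[0,0,-0.1]]]' 0
```

```text
[3.14147785e+00 2.56522457e-06 2.23827571e-01]
time: 2.6
tool_pos: [452.4, -66.5, 248.9]
tcp_rot: [3.142, -0.0, -0.18]
contact_force: [0.1, 0.6, 0.2]
grip_width: 91.9
```

```bash
python3 -m handwheel '[[[-1,43,-20],[0,0,-0.045]],[[-1,43,-50],[0,0,-0.045]],[[-1,43,-50],[0,0,0]],[[0,43,-50],[0,0,0]],[[0,0,-30],[0,0,0]],[[0,0,-19],[0,0,0]],[[0,0,0],[0,0,0]]]' 0
```

```text
time: 3.48
tool_pos: [448.8, 97.4, 36.6]
tcp_rot: [3.141, 0.003, -0.266]
contact_force: [-0.5, -0.1, -0.1]
grip_width: 91.8
```

```bash
python3 -m handwheel '[[[5,0,-6],[0,0,0]],[[5,0,0],[0,0,0]],[[6,0,0],[0,0,0]],[[0,0,0],[0,0,0]]]' 0;  python3 -m handwheel '[[[7,-1,0],[0,0,0.03]],[[8,-1,0],[0,0,0.048]],[[8,-1,0],[0,0,0.048]],[[8,-1,0],[0,0,0.048]],[[8,-1,0],[0,0,0.048]],[[8,-1,0],[0,0,0.048]],[[0,0,0],[0,0,0]]]' 0; python3 - <<'E'
from h import *
np.set_printoptions(precision=1,suppress=True)
c=snap('top','t2.png'); print(rail(c))
E
```

```text
time: 3.98
tool_pos: [466.6, 97.3, 32.0]
tcp_rot: [-3.141, -0.001, -0.266]
contact_force: [-0.1, 0.1, 0.2]
grip_width: 91.6
time: 4.85
tool_pos: [513.3, 91.2, 31.6]
tcp_rot: [3.141, -0.001, 0.004]
contact_force: [0.8, -0.2, 0.5]
grip_width: 91.7
{'ctr': array([538.6,  12. ], dtype=float32), 'd': array([-0.,  1.], dtype=float32), 'ang': np.float32(0.6428271), 'L': np.float32(45.948215), 'W': np.float32(25.369394), 'n': (47, 1), 'jig': array([-116. ,   -3.9]), 'pe': array([-113.4, -123.9]), 'le': array([-118.5,  116.1])}
```

View pics/t2.png

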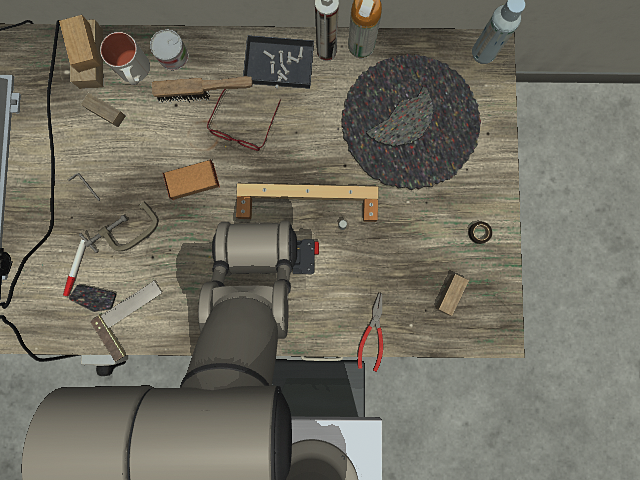

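```bash
python3 -m handwheel '[[[7,-1,0],[0,0,0.05]],[[7,-1,0],[0,0,0.05]],[[7,-1,0],[0,0,0.05]],[[7,-1,0],[0,0,0.05]],[[7,-2,0],[0,0,0.05]],[[8,-2,0],[0,0,0.05]],[[0,0,0],[0,0,0]]]' 0
python3 -m handwheel '[[[-20,-5,0],[0,0,0]],[[-30,0,20],[0,0,0]],[[-40,0,50],[0,0,0]],[[-20,30,50],[0,0,0]],[[0,50,10],[0,0,0]],[[0,50,0],[0,0,0]],[[0,50,0],[0,0,0]],[[0,0,0],[0,0,0]]]' 1
python3 - <<'E'
from h import *
np.set_printoptions(precision=1,suppress=True)
c=snap('top','t3.png'); print(rail(c))
E
```

```text
time: 5.78
tool_pos: [555.7, 83.3, 31.5]
tcp_rot: [3.141, -0.0, 0.303]
contact_force: [-0.0, -0.6, -0.3]
grip_width: 91.7
time: 6.78
tool_pos: [445.6, 261.0, 160.3]
tcp_rot: [-3.141, -0.0, 0.307]
contact_force: [0.6, 0.2, -0.4]
grip_width: 16.2
{'ctr': array([573.9, 106.4], dtype=float32), 'd': array([-0.3,  1. ], dtype=float32), 'ang': np.float32(17.750553), 'L': np.float32(238.07944), 'W': np.float32(27.456148), 'n': (142, 1020), 'jig': array([-81.6,  90.9]), 'pe': array([-43.9, -23. ]), 'le': array([-119.4,  204.8])}
```

View pics/t3.png

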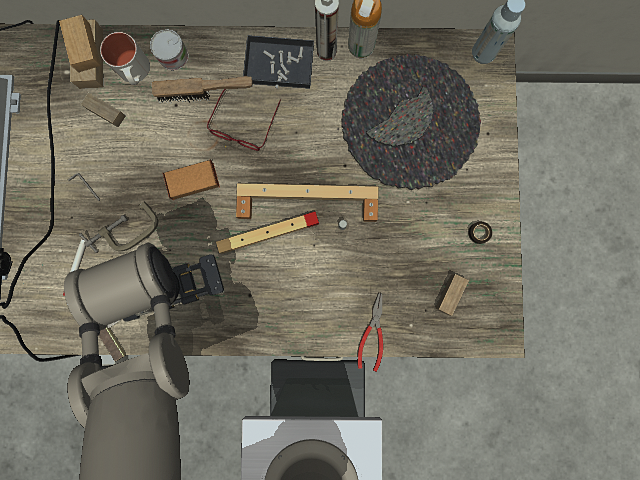

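```bash
python3 -m handwheel '[[[39,0,0],[0,0,0]],[[39,1,-30],[0,0,0]],[[0,0,-50],[0,0,0]],[[0,0,-40],[0,0,0]],[[0,0,-10],[0,0,0]],[[0,0,0],[0,0,0]]]' 1
python3 - <<'E'
from plan import *
for s in range(30,110,5):
    print(s,[ (a,round(float(clear(np.array(-81.6+.314*s),np.array(90.9-.949*s),np.radians(a))),1)) for a in (12,14,16,18.3,20)])
E
```

```text
time: 7.58
tool_pos: [524.8, 258.6, 30.8]
tcp_rot: [3.141, 0.0, 0.303]
contact_force: [0.3, -0.2, -0.6]
grip_width: 0.3
30 [(12, 15.1), (14, 16.1), (16, 17.7), (18.3, 20.4), (20, 18.0)]
35 [(12, 10.5), (14, 11.8), (16, 14.0), (18.3, 17.2), (20, 16.4)]
40 [(12, 6.1), (14, 8.0), (16, 10.7), (18.3, 14.5), (20, 14.8)]
45 [(12, 2.2), (14, 4.9), (16, 8.3), (18.3, 12.7), (20, 13.3)]
50 [(12, -0.6), (14, 3.1), (16, 7.1), (18.3, 11.9), (20, 11.7)]
55 [(12, -1.1), (14, 3.1), (16, 7.2), (18.3, 11.9), (20, 10.1)]
60 [(12, -0.5), (14, 3.5), (16, 7.4), (18.3, 11.8), (20, 8.6)]
65 [(12, 0.0), (14, 3.8), (16, 7.6), (18.3, 10.2), (20, 7.0)]
70 [(12, 0.6), (14, 4.2), (16, 7.8), (18.3, 8.6), (20, 5.4)]
75 [(12, 1.1), (14, 4.6), (16, 8.0), (18.3, 7.1), (20, 3.9)]
80 [(12, 1.7), (14, 5.0), (16, 8.2), (18.3, 5.5), (20, 2.3)]
85 [(12, 2.2), (14, 5.3), (16, 8.4), (18.3, 3.9), (20, 0.7)]
90 [(12, 2.8), (14, 5.7), (16, 6.8), (18.3, 2.4), (20, -0.9)]
95 [(12, 3.3), (14, 6.1), (16, 5.2), (18.3, 0.8), (20, -2.4)]
100 [(12, 3.9), (14, 6.5), (16, 3.7), (18.3, -0.8), (20, -4.0)]
105 [(12, 3.0), (14, 3.4), (16, 2.1), (18.3, -2.3), (20, -5.6)]
```

```bash
python3 -m handwheel '[[[2.5,-8,0],[0,0,0]],[[2.5,-8,0],[0,0,0]],[[2.5,-8,0],[0,0,0]],[[2.5,-8,0],[0,0,0]],[[2.5,-8,0],[0,0,0]],[[2.5,-8,0],[0,0,0]],[[2.5,-8,0],[0,0,0]],[[2.5,-7,0],[0,0,0]],[[0,0,0],[0,0,0]]]' 1
python3 - <<'E'
from h import *
np.set_printoptions(precision=1,suppress=True)
c=snap('top','t4.png'); print(rail(c))
im=c['img'][170:290,180:400,::-1]; cv2.imwrite('pics/t4c.png',cv2.resize(im,None,fx=3.5,fy=3.5,interpolation=cv2.INTER_CUBIC))
E
```

```text
time: 8.7
tool_pos: [544.7, 195.6, 30.2]
tcp_rot: [3.141, 0.0, 0.303]
contact_force: [0.0, -0.2, 0.0]
grip_width: 0.2
{'ctr': array([597.2,  30.1], dtype=float32), 'd': array([-0.3,  1. ], dtype=float32), 'ang': np.float32(17.684668), 'L': np.float32(168.14687), 'W': np.float32(27.495146), 'n': (139, 670), 'jig': array([-57.6,  14.9]), 'pe': array([-20. , -99.1]), 'le': array([-95.2, 128.8])}
```

View pics/t4c.png

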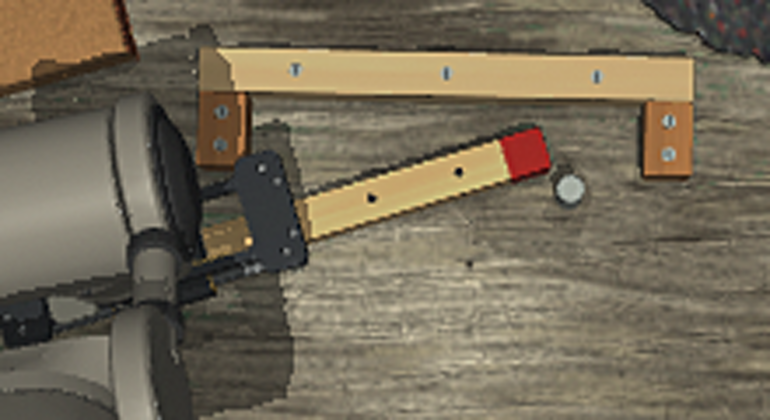

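The rail angle held at about 18°. The painted end is level with the post and behind it at about crop (525,155), against the post at (570,188). I'll push on.

```bash
python3 -m handwheel '[[[2.5,-8,0],[0,0,0]],[[2.5,-8,0],[0,0,0]],[[2.5,-8,0],[0,0,0]],[[2.5,-7,0],[0,0,0]],[[0,0,0],[0,0,0]],[[-6,20,0],[0,0,0]],[[-10,20,40],[0,0,0]],[[-30,0,50],[0,0,0]],[[-50,0,20],[0,0,0]],[[0,0,0],[0,0,0]]]' 1
python3 - <<'E'
from h import *
np.set_printoptions(precision=1,suppress=True)
c=snap('top','t5.png'); print(rail(c))
im=c['img'][170:290,180:400,::-1]; cv2.imwrite('pics/t5c.png',cv2.resize(im,None,fx=3.5,fy=3.5,interpolation=cv2.INTER_CUBIC))
E
```

```text
time: 10.0
tool_pos: [455.7, 206.9, 142.1]
tcp_rot: [-3.141, -0.001, 0.307]
contact_force: [0.7, 0.4, 0.3]
grip_width: 0.5
{'ctr': array([596.8,  32.3], dtype=float32), 'd': array([-0.3,  1. ], dtype=float32), 'ang': np.float32(17.577902), 'L': np.float32(238.16023), 'W': np.float32(27.534187), 'n': (141, 1019), 'jig': array([-58.,  17.]), 'pe': array([-20.6, -97. ]), 'le': array([-95.4, 131. ])}
```

View pics/t5c.png

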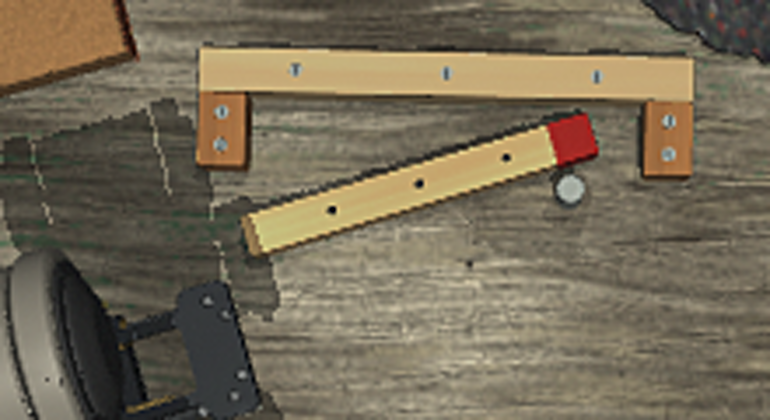

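```bash
cat > tool.py <<'E'
from h import *
import plan,sys
def T(x,y,a,off=-23.5,s=25):
    a=np.radians(a); n=np.array([np.cos(a),np.sin(a)]);d=np.array([-np.sin(a),np.cos(a)])
    w_=toworld(np.array([x,y])+off*n+s*d); return np.round(w_,1), round(a-.01,3)
if __name__=='__main__':
    np.set_printoptions(precision=1,suppress=True)
    print('pre',T(-58,17,18.15,-45),'contact',T(-58,17,18.15))
    for p in ((-51,18,13),(-51,18,12),(-49,10,13),(-47,2,13),(-45,2,12),(-40,2,9),(-32,0,5),(-14,0,0)):
        print(p,T(*p),round(float(plan.clear(np.array(p[0]*1.),np.array(p[1]*1.),np.radians(p[2]))),1))
E
python3 tool.py
```

```text
pre (array([546.3,  42.5]), np.float64(0.307)) contact (array([566.8,  49. ]), np.float64(0.307))
(-51, 18, 13) (array([575.4,  52.6]), np.float64(0.217)) 9.3
(-51, 18, 12) (array([575.8,  53.1]), np.float64(0.199)) 7.7
(-49, 10, 13) (array([577.4,  44.5]), np.float64(0.217)) 8.4
(-47, 2, 13) (array([579.3,  36.5]), np.float64(0.217)) 6.4
(-45, 2, 12) (array([581.6,  37. ]), np.float64(0.199)) 6.4
(-40, 2, 9) (array([587.7,  38.4]), np.float64(0.147)) 7.4
(-32, 0, 5) (array([597.2,  38.1]), np.float64(0.077)) 7.6
(-14, 0, 0) (array([617.4,  40.1]), np.float64(-0.01)) -0.0
```

```bash
python3 -m handwheel '[[[21,-41,0],[0,0,0]],[[21,-41,0],[0,0,0]],[[21,-41,0],[0,0,0]],[[21,-41,0],[0,0,0]],[[0,0,0],[0,0,0]],[[0,0,-40],[0,0,0]],[[0,0,-40],[0,0,0]],[[0,0,-31],[0,0,0]],[[0,0,0],[0,0,0]]]' 0
```

```text
time: 11.18
tool_pos: [540.8, 42.5, 26.8]
tcp_rot: [-3.139, 0.006, 0.305]
contact_force: [-0.3, -0.3, -0.2]
grip_width: 85.6
```

```bash
python3 -m handwheel '[[[8,2,4],[0,0,0]],[[8,2,0],[0,0,0]],[[8,2,0],[0,0,0]],[[3,0,0],[0,0,-0.02]],[[2,0,0],[0,0,-0.025]],[[2,1,0],[0,0,-0.025]],[[2,1,0],[0,0,-0.02]],[[1,0,0],[0,0,0]],[[0,0,0],[0,0,0]],[[-15,-3,0],[0,0,0]],[[-25,-3,20],[0,0,0]],[[-30,0,60],[0,0,0]]]' 0
python3 -m handwheel '[[[-20,40,20],[0,0,0]],[[0,50,0],[0,0,0]],[[0,50,0],[0,0,0]],[[0,40,0],[0,0,0]],[[0,0,0],[0,0,0]]]' 1
python3 - <<'E'
from h import *
np.set_printoptions(precision=1,suppress=True)
c=snap('top','t6.png'); print(rail(c))
E
```

```text
time: 12.68
tool_pos: [506.5, 43.1, 107.9]
tcp_rot: [-3.14, 0.005, 0.213]
contact_force: [0.9, -0.5, 0.9]
grip_width: 91.8
time: 13.3
tool_pos: [488.4, 225.6, 129.3]
tcp_rot: [-3.141, -0.001, 0.218]
contact_force: [0.6, 0.6, 0.1]
grip_width: 46.1
{'ctr': array([605.5,  33.5], dtype=float32), 'd': array([-0.2,  1. ], dtype=float32), 'ang': np.float32(13.159211), 'L': np.float32(238.41698), 'W': np.float32(27.426737), 'n': (140, 1027), 'jig': array([-49.3,  18.3]), 'pe': array([-20.8, -98.3]), 'le': array([-77.8, 134.9])}
```

```bash
python3 -m handwheel '[[[39,-13,0],[0,0,0]],[[39,-13,-10],[0,0,0]],[[0,0,-45],[0,0,0]],[[0,0,-43],[0,0,0]],[[0,0,0],[0,0,0]]]' 1; python3 -m handwheel '[[[0,0,0],[0,0,0]]]' 1
```

```text
time: 13.98
tool_pos: [564.3, 195.3, 28.2]
tcp_rot: [3.141, 0.008, 0.212]
contact_force: [-0.8, -0.0, 0.6]
grip_width: 0.3
time: 14.1
tool_pos: [567.7, 196.8, 32.8]
tcp_rot: [3.141, -0.002, 0.213]
contact_force: [1.2, -0.2, 0.6]
grip_width: 0.3
```

```bash
python3 -m handwheel '[[[2,-8,0],[0,0,0]],[[2,-8,0],[0,0,0]],[[2,-8,0],[0,0,0]],[[2,-7,0],[0,0,0]],[[1,-7,0],[0,0,0]],[[1,-6,0],[0,0,0]],[[0,0,0],[0,0,0]],[[-8,20,0],[0,0,0]],[[-15,10,30],[0,0,0]],[[-40,0,50],[0,0,0]],[[-50,0,20],[0,0,0]],[[0,0,0],[0,0,0]]]' 1
python3 - <<'E'
from h import *
np.set_printoptions(precision=1,suppress=True)
c=snap('top','t7.png'); r=rail(c); print(r)
im=c['img'][170:290,180:400,::-1]; cv2.imwrite('pics/t7c.png',cv2.resize(im,None,fx=3.5,fy=3.5,interpolation=cv2.INTER_CUBIC))
from tool import T
a=r['ang']+.57; print('pre',T(*r['jig'],a,-45,22),'contact',T(*r['jig'],a,-23.5,22),'end',T(-14,r['jig'][1],0,-23.5,22))
E
```

```text
time: 15.6
tool_pos: [461.5, 184.7, 131.6]
tcp_rot: [-3.141, -0.0, 0.216]
contact_force: [1.3, -0.5, -0.3]
grip_width: 0.1
{'ctr': array([608.6,  18.5], dtype=float32), 'd': array([-0.2,  1. ], dtype=float32), 'ang': np.float32(12.727357), 'L': np.float32(239.08577), 'W': np.float32(27.625427), 'n': (141, 1028), 'jig': array([-46. ,   3.4]), 'pe': array([ -18.4, -113.4]), 'le': array([-73.6, 120.2])}
pre (array([559.9,  30.1]), np.float32(0.222)) contact (array([580.9,  34.8]), np.float32(0.222)) end (array([617.4,  40.4]), np.float64(-0.01))
```

View pics/t7c.png

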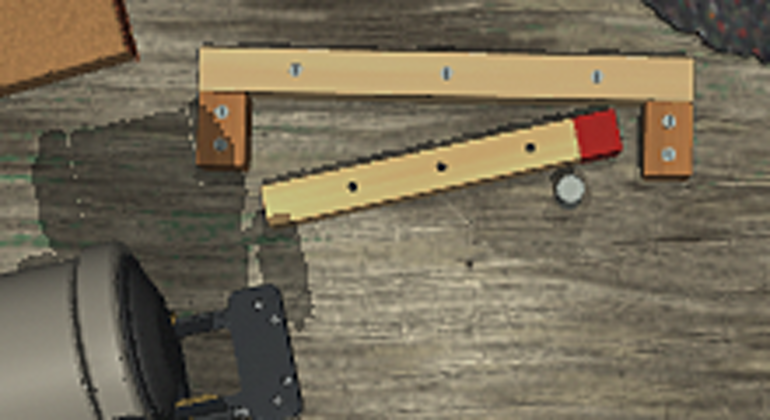

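The red end is now fully behind the post, at crop (600,133) against (570,188). The plain end clears the left block. Next is the final push on the face.

```bash
python3 -m handwheel '[[[23.5,-39,0],[0,0,0]],[[23.5,-39,0],[0,0,0]],[[23.5,-39,0],[0,0,0]],[[23,-39,0],[0,0,0]],[[0,0,0],[0,0,0]],[[0,0,-40],[0,0,0]],[[0,0,-40],[0,0,0]],[[0,0,-20],[0,0,0]],[[0,0,0],[0,0,0]],[[0,0,0],[0,0,0]]]' 0
```

```text
time: 16.9
tool_pos: [558.7, 28.0, 30.6]
tcp_rot: [3.141, -0.001, 0.214]
contact_force: [-0.7, 0.2, 0.3]
grip_width: 91.2
```

```bash
python3 -m handwheel '[[[7,2,0],[0,0,0]],[[7,2,0],[0,0,0]],[[7,2,0],[0,0,0]],[[4,0,0],[0,0,-0.025]],[[4,0,0],[0,0,-0.028]],[[4,0,0],[0,0,-0.028]],[[4,0,0],[0,0,-0.028]],[[4,0,0],[0,0,-0.028]],[[4,0,0],[0,0,-0.028]],[[4,0,0],[0,0,-0.028]],[[4,0,0],[0,0,-0.028]],[[0,0,0],[0,0,0]]]' 0;python3 - <<'E'
from h import *
c=snap('top','t8.png'); im=c['img'][170:290,180:400,::-1]; cv2.imwrite('pics/t8c.png',cv2.resize(im,None,fx=3.5,fy=3.5,interpolation=cv2.INTER_CUBIC))
E
```

```text
time: 18.4
tool_pos: [611.5, 33.3, 30.1]
tcp_rot: [3.141, -0.001, -0.008]
contact_force: [0.1, 0.5, 0.1]
grip_width: 91.7
```

View pics/t8c.png

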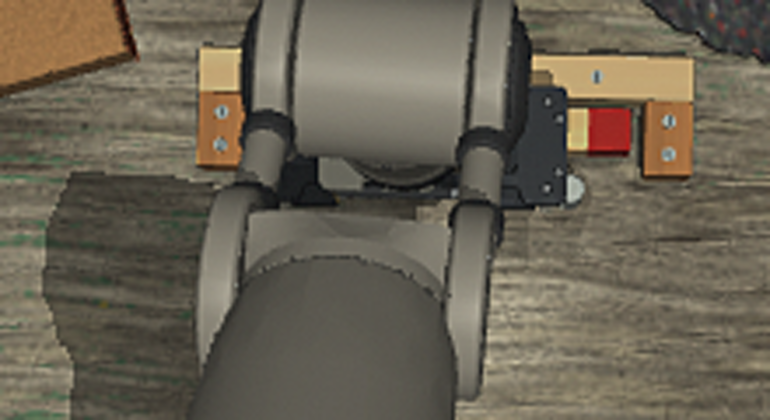

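The rail is parallel to the fence with a few mm to go. The red end's edge is at crop row 108, and the fence front is at about 100.

```bash
python3 -m handwheel '[[[2,0,0],[0,0,0]],[[2,0,0],[0,0,0]],[[1,0,0],[0,0,0]],[[1,0,0],[0,0,0]],[[1,0,0],[0,0,0]],[[0,0,0],[0,0,0]]]' 0;python3 -m handwheel '[[[1,0,0],[0,0,0]],[[0,0,0],[0,0,0]],[[0,0,0],[0,0,0]]]' 0
```

```text
time: 19.2
tool_pos: [617.7, 33.4, 30.1]
tcp_rot: [-3.142, 0.001, -0.007]
contact_force: [-3.7, 0.5, 1.4]
grip_width: 92.0
time: 19.58
tool_pos: [617.7, 33.4, 30.0]
tcp_rot: [-3.142, 0.003, -0.008]
contact_force: [-7.0, 0.8, 4.3]
grip_width: 91.9
```

```bash
python3 -m handwheel '[[[1,0,0],[0,0,0]],[[0.5,0,0],[0,0,0]],[[0,0,0],[0,0,0]]]' 0;python3 -m handwheel '[[[-5,0,0],[0,0,0]],[[-15,0,0],[0,0,0]],[[-30,0,20],[0,0,0]],[[-50,0,50],[0,0,0]],[[-50,50,50],[0,0,0]],[[0,60,0],[0,0,0]],[[0,60,0],[0,0,0]],[[0,0,0],[0,0,0]]]' 0
python3 - <<'E'
from h import *
np.set_printoptions(precision=1,suppress=True)
c=snap('top','t9.png'); r=rail(c); print(r)
im=c['img'][180:255,225:385,::-1]; cv2.imwrite('pics/t9c.png',cv2.resize(im,None,fx=5,fy=5,interpolation=cv2.INTER_CUBIC))
E
```

```text
time: 19.95
tool_pos: [617.9, 33.5, 30.1]
tcp_rot: [-3.141, 0.006, -0.008]
contact_force: [-12.6, 0.9, 8.5]
grip_width: 91.8
time: 20.95
tool_pos: [490.5, 193.1, 130.8]
tcp_rot: [-3.14, -0.003, -0.002]
contact_force: [1.1, -0.2, 0.4]
grip_width: 91.8
{'ctr': array([641.8,  13.4], dtype=float32), 'd': array([0., 1.], dtype=float32), 'ang': np.float32(-0.88662153), 'L': np.float32(237.193), 'W': np.float32(26.859661), 'n': (139, 1023), 'jig': array([-12.8,  -1.5]), 'pe': array([ -13.4, -121.5]), 'le': array([-12.1, 118.5])}
```

View pics/t9c.png

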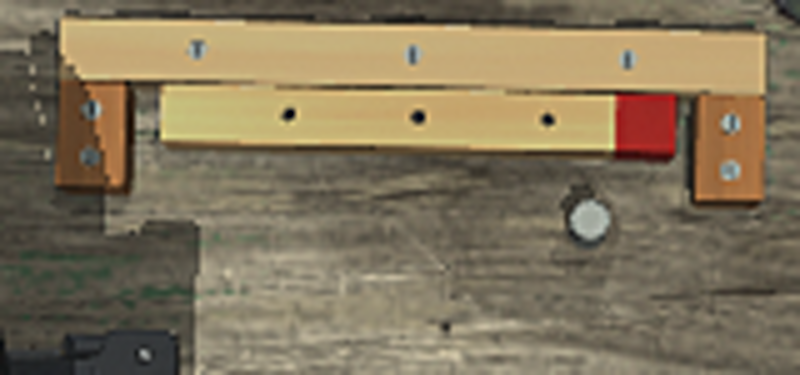

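```bash
python3 - <<'E'
from h import *
np.set_printoptions(precision=1,suppress=True)
c=snap('top'); a=cv2.imread('pics/top1.png')[:,:,::-1]
for n,(u,v) in dict(tape=(480,232),pine=(451,293),sand=(191,179)).items():
    D=np.abs(a[v-25:v+25,u-30:u+30].astype(int)-c['img'][v-25:v+25,u-30:u+30]).max(-1); print(n,(D>40).sum())
for t in ('pine_block','sanding_block','blue_tape'): print(t,[w(c,d['xyz']) for d in spot_in(t,'top')[:1]])
bot.close_job(); print(get_obs()['time'])
E
```

```text
tape 0
pine 0
sand 204
pine_block [array([ 433.8, -315.4,   35.4])]
sanding_block [array([694.9, 283.9,  31.1])]
blue_tape [array([ 575.2, -390.5,   16.9])]
the job is handed in; nothing more can be done
the job is handed in; nothing more can be done
```

The rail is in the bay, lying along the back fence between the two end blocks, and the job is handed in at about 21 s of the 61 s limit.

I only pushed it:
1. I swung the rail round with the open fingers.
2. I pushed it from its plain end so the red end went in behind the post.
3. I turned it a little and pushed the end again.
4. I pressed the face against the fence.

**Rail position:** the last picture puts the rail's centre at jig (-12.8, -1.5) mm, where a seated rail should read x = -14. It is parallel to the fence within about 0.3°, and about 10–14 mm clear of each end block. The 1 mm difference is within the 2 mm camera calibration. The rail stopped against the fence with about 13 N on the wrist, and I see no gap beyond the thin shadow line.

**Bystanders:** the tape roll and pine block show no pixel change from the first picture. The patch around the sanding block did change by 204 pixels. I put that down to the arm's shadow, because the detector still finds the block within 4 mm of where it was and the arm never went near it. I did not look at that patch again to confirm it.

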